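# Close the leaning fixings drum

## Robot

A 6-joint arm with a two-finger parallel gripper is mounted at the origin on the work surface. World frame = base frame: x ahead of the robot, y to its left, z up, the work surface at z = 0. Lengths are in m, angles in rad, forces in N, time in s.
With the tool pointing down it reaches from about 0.4 to 0.825 m from the base axis. Payload 7 kg.
Tool frame: the origin (TCP) lies midway between the tips of the shut fingers; the grasp point (between the pads) lies 19 mm behind it; z points along the fingers, y is the line along which they close (so a half turn about z gives the same grasp; the last joint's range is limited). The gripper opens to 85 mm and grips with 20 to 120 N. Pads are 22 mm wide; open, the fingers measure 114 mm over their backs; the gripper's body (76 mm by 85 mm) begins 54 mm behind the grasp point. The pads swing forward as they close: fully open they stand 13 mm farther back than shut.
Start: joints at [-0.91, 0.359, 0.012, 0, -1.224, -0.288], TCP at [0.246, -0.629, 0.231] pointing down, gripper open.
Joint ranges: [-3.07, 3.07], [-1.43, 2.12], [-1.02, 1.25], [-3.03, 1.67], [-3.05, -0], [-3.03, 3.03]. Speed limits (rad/s): [2.39, 2.39, 3.01, 3.14, 3.14, 3.14].

## Interface

Orientations are given as a rotation vector (axis times angle).
In Python, from bench import sensors, snapshot, bot gives the robot as it stands.
- The arm moves only by the tool apply_moves, never from a script. Its argument "deltas" is a list that holds one entry, the list of rows, each a list of 7 numbers: the shift along the world's x, y, z in mm, then the turn, a rotation vector about the world's x, y, z in degrees, then the finger opening in mm, from 0 to 85.4. A call has 1 to 8 rows; each row shifts and turns the commanded pose from where the row before left it; what a row does not reach is not made up. A row lasts 1/12 s, in which the tool goes at most 41.7 mm and 7.16 degrees, less where a joint would pass 70% of its speed; a pose out of reach is approached as far as the arm can. A call is refused whole if a number of a shift passes 41.7 or a number of a turn 7.16, either way. A call with a gripper value outside its range is refused whole. The fingers move at their own pace and stop on an object; "grip_force" is the grip in N (left out, the last holds). Time passes only in rows, so rows that do not move let the fingers close. It gives the time, the measured TCP pose, the force, the opening and the grip force at its end, in the units of the state.
- sensors.sense(): the state, without advancing time (a new reading comes with each control period).
- snapshot(name): name is "side" or "top" or "wrist"; returns a dict with "frame" (400x640x3 uint8, blue, green, red), "fovy" (degrees; the focal length in pixels is half the picture's height over the tangent of half this angle, whatever the lens; pixels are square), "cx", "cy" (the principal point, pixels), "origin" and "rotation" of the camera in the world. Camera axes: x right, y up, looking along -z (the intrinsics and any distortion apply to the point x, -y, -z); pixel columns grow to the right and rows downward; lengths in m; the calibration is good to about 2 mm. A picture is of the moment at which its call begins. There is no depth.
- bot.hand_in(): hands the job in; it is judged then, once.
The state is a dict: "time": time; "joints": joint angles; "joint_vel": joint speeds; "tau": joint torques, N m; "eef_pos": TCP position; "ee_rot": TCP orientation; "contact_force": force on the tool from outside, world axes, zero at the start; "wrist_torque": the same for the moment, N m; "grip_width": opening from 0.0 (shut) to 1.0 (fully open); "grip_force": force on a finger pad.
Only numpy, scipy, OpenCV 4.12 (cv2) and the standard library are available. Lean on these libraries where they do the work, as an engineer would, in place of code of your own. Each camera call takes 0.05 s, during which the arm holds its last target. There are 200 camera calls.

## Task

Close the black drum that leans in its steel cradle: pick up the orange lid by its bar, set it into the drum's mouth and turn it until its lugs drop into the hidden slots and the lid lies fully home, flush on the rim. Let go of it there, and leave the hammer, tape, jug and carton where they are.

Things in the scene. Friction and masses are not known exactly. Their poses are not given: they have to be found in the camera images.
- lid_grip (a point): Centre of the black bar grip on the loose orange lid (about 0.25 kg), half-way up the bar and on the lid's axis; z = lid axis, up out of the lid; x = along the bar. Bar 70 mm long (x), 18 mm thick (y), 40 mm high, standing on the disc, whose top is 20 mm below this point. The lid starts on the bench, right side up, standing on its lugs; their feet are 57 mm below this point.
- lid_seat (a point): Point on the lid's axis in the underside of its disc, 28 mm below lid_grip; axes as lid_grip. Disc 132 mm diameter, 8 mm thick. Below it is a round plug, 96 mm diameter, 20 mm long. With the lid home this point lies at drum_mouth.
- lid: The whole lid; origin on its axis at the feet of the lugs, axes as lid_grip. Three lugs stand under the plug, 120 degrees apart, one of them under the bar's +x end: each 12 mm wide, 10 mm long radially, 9 mm high, centred 40 mm from the axis.
- drum_mouth (a point): Centre of the drum's mouth in the plane of its rim, about 166 mm above the bench; z points out along the drum's axis, which leans 30 degrees from vertical, roughly towards the robot; x points up the slope of the rim, y is level. Black drum, 136 mm diameter, 140 mm long, fixed. Bore 102 mm diameter: 3 mm of play round the plug. The lid stays in it when let go and can be regrasped.
- cradle: Fixed steel cradle that holds the drum: base 170 x 176 mm, two cheeks 123 mm high beside the drum, which leans to its -x side; origin at the centre of its underside.
- drum: The drum; origin at the centre of its bottom, axes as drum_mouth. 21.5 mm down the bore is a fixed ledge with three slots 120 degrees apart, 19 mm wide (lugs drop in within about 5 degrees). Their angle differs every time and is not told; up to 120 degrees of turning, either way, under 5 to 10 N. Lugs on the ledge: disc 7.5 mm off the rim; in the slots: disc on the rim.
- hammer: Hammer, 280 mm long, lying across the far side of the bench; bystander.
- tape: Roll of yellow tape, 110 mm diameter, 48 mm high, lying flat near the robot; bystander. Origin at the centre of its underside.
- jug: White jug with yellow cap, 90 x 120 mm, 197 mm high, standing at the robot's left; bystander. Origin at the centre of its underside.
- carton: Cardboard carton, 120 x 85 mm, 55 mm high, at the robot's right; bystander. Origin at the centre of its underside.
Not all that is in view belongs to the job. What is shaped like the lid but blue or green is not meant.

How it is judged:
On the way:
1. the lid is lifted well off the bench (height (world z) of lid_grip above 0.13 m), for 0.1 s.
At the end, for the whole second after the job is handed in: The lid is home in the drum and at rest: the underside of its disc within 3 mm of the rim plane above it (4 mm below), within 6 mm of the mouth's centre each way, its axis within 0.06 rad of the drum's (z of lid_seat in the frame of drum_mouth between -0.004 and 0.003 m and x of lid_seat in the frame of drum_mouth between -0.006 and 0.006 m and y of lid_seat in the frame of drum_mouth between -0.006 and 0.006 m and angle between the z axis of lid_seat and the z axis of drum_mouth, either way round below 0.06 rad and linear speed of lid below 0.02 m/s); the robot touches nothing.
It fails at once if the hammer is moved by more than 30 mm (distance of hammer from where it was at the start of the episode above 0.03 m).
It fails at once if the tape is moved by more than 30 mm (distance of tape from where it was at the start of the episode above 0.03 m).
It fails at once if the jug is moved by more than 30 mm (distance of jug from where it was at the start of the episode above 0.03 m).
It fails at once if the carton is moved by more than 30 mm (distance of carton from where it was at the start of the episode above 0.03 m).
It also fails if it takes over 64 s, if anything falls off the work surface, if the arm or the gripper's body presses on something with over 40 N, if the wrist force passes 120 N, or if a joint passes its speed limit or range.

## Working session

There is one attempt and no reset: what is moved stays moved. The work goes in short steps, Python scripts to look and compute and a tool call to move; the robot and the scene stay as the last step left them, time stands still between calls to the robot, and variables do not carry over. Pictures are saved under pics/ and viewed, at most 10 in all, crops included, and the job is handed in when it is done.

Besides the shell and the picture viewer there is one more tool, called after "Emit:" by a JSON object that holds its "method" and its "body", one argument or row to a line. apply_moves: Moves the arm, as the interface text tells. Its arguments: {"type":"object","properties":{"deltas":{"type":"array"},"grip_force":{"type":"number"}},"required":["deltas"]}

```bash
ls; mkdir -p pics; python3 - <<'E'
from bench import sensors, snapshot
import cv2,json,numpy as np
for n in ("side","top"):
    s=snapshot(n); cv2.imwrite(f"pics/{n}0.png",s["frame"])
    print(n,{k:(np.round(np.array(v),4).tolist()) for k,v in s.items() if k!="frame"})
print(sensors.sense())
E
```

```text
pics
side {'fovy': 52.5653, 'cx': 317.7405, 'cy': 195.8554, 'origin': [0.3479, 1.0571, 0.8596], 'rotation': [0.176, -1.395, -2.6118]}
top {'fovy': 54.8706, 'cx': 319.2694, 'cy': 197.3102, 'origin': [0.4128, -0.0166, 1.2563], 'rotation': [0.1247, -0.1134, -1.5925]}
{'time': 0.1, 'joints': array([-9.09904038e-01,  3.59341156e-01,  1.11836720e-02, -3.40434596e-04,
       -1.22409916e+00, -2.88101414e-01]), 'joint_vel': array([ 0.00017922, -0.00114601,  0.00204413,  0.00020601, -0.00055669,
       -0.00045056]), 'tau': array([-1.56253889e-03, -5.84764338e+01,  2.94110209e+01,  6.95455536e+00,
       -3.16015627e-03, -1.33717472e-05]), 'eef_pos': array([ 0.24568333, -0.62825088,  0.23044932]), 'ee_rot': array([ 5.81943676e-01, -3.08683297e+00, -2.26988995e-03]), 'contact_force': array([-0.77620322, -0.62555103,  0.45627396]), 'wrist_torque': array([-0.03701027, -0.0198434 ,  0.0261269 ]), 'grip_force': 0.0, 'grip_width': 1.0015606563598556}
```

View pics/side0.png

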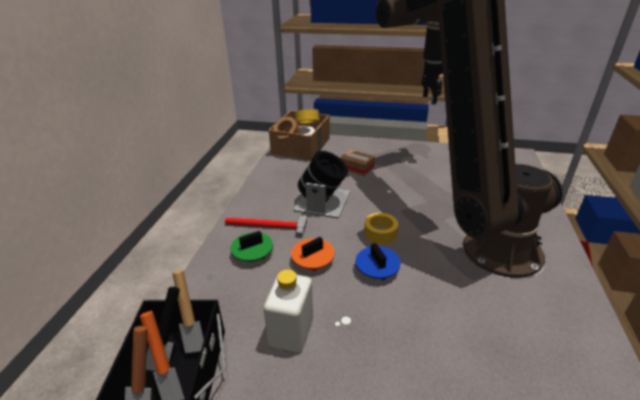

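View pics/top0.png

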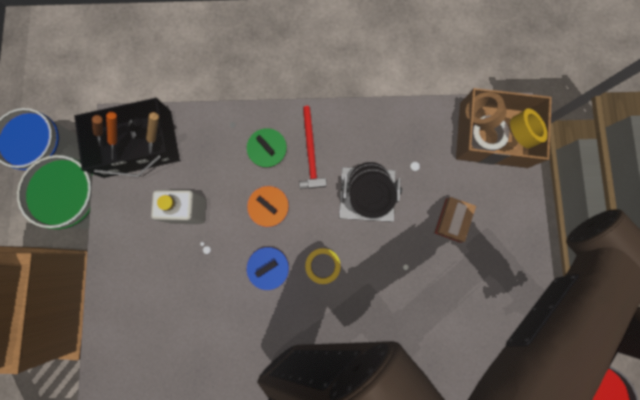

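The views show the orange lid at about (268,206) in top, between the green and blue decoys. The black drum's mouth is at about (372,192), its cradle plate runs x 340–397, the tape is at (323,266) and the jug at (172,206).

```bash
cat > h.py <<'E'
import numpy as np, cv2
from scipy.spatial.transform import Rotation as R
from bench import sensors, snapshot
def cam(s):
    f=200/np.tan(np.radians(s["fovy"])/2); return f,s["cx"],s["cy"],np.array(s["origin"]),R.from_rotvec(s["rotation"])
def ray(s,p):
    f,cx,cy,o,r=cam(s); p=np.atleast_2d(p).astype(float)
    return o,r.apply(np.c_[(p[:,0]-cx)/f,-(p[:,1]-cy)/f,-np.ones(len(p))])
def cast(s,p,z=None,n=(0,0,1),q=None):
    o,d=ray(s,p); n=np.array(n,float); q=np.array([0,0,z]) if q is None else np.array(q)
    return o+d*((q-o)@n/(d@n))[:,None]
def proj(s,X):
    f,cx,cy,o,r=cam(s); c=r.inv().apply(np.atleast_2d(X)-o); return np.c_[cx+f*c[:,0]/-c[:,2],cy-f*c[:,1]/-c[:,2]]
def big(m):
    c,_=cv2.findContours(m.astype(np.uint8),cv2.RETR_EXTERNAL,cv2.CHAIN_APPROX_NONE); return max(c,key=cv2.contourArea)
def orange(fr,lo=6,hi=16):
    h=cv2.cvtColor(fr,cv2.COLOR_BGR2HSV); return cv2.inRange(h,(lo,150,100),(hi,255,255))
E
python3 - <<'E'
from h import *
s=snapshot("top"); fr=s["frame"]
m=orange(fr,3,18); m[:, :230]=0; m[:,310:]=0
c=big(m); e=cv2.fitEllipse(c); print(e)
P=cast(s,c[:,0],.037); print("lid",cast(s,e[0],.037), P.min(0),P.max(0))
hsv=cv2.cvtColor(fr,cv2.COLOR_BGR2HSV)
x0,y0=240,180; sub=(hsv[y0:235,x0:298,2]<60)
b=big(sub); r=cv2.minAreaRect(b); print(r); box=cv2.boxPoints(r)+[x0,y0]; B=cast(s,box,.077); print(B,B.mean(0))
d=(hsv[150:230,335:410,2]<55); c=big(d); e=cv2.fitEllipse(c);print(e); 
print("drum",cast(s,np.array(e[0])+[335,150],.166), [tuple(c[i,0]+[335,150]) for i in (c[:,0,0].argmin(),c[:,0,0].argmax(),c[:,0,1].argmin(),c[:,0,1].argmax())])
cv2.imwrite("pics/a.png",cv2.resize(fr[150:250,230:410],None,fx=4,fy=4,interpolation=2))
E
```

```text
((267.4563293457031, 205.93727111816406), (38.499759674072266, 39.5936393737793), 63.93561553955078)
lid [[0.57484986 0.15603937 0.037     ]] [0.5135465  0.09339156 0.037     ] [0.63676032 0.21832366 0.037     ]
((26.410888671875, 24.608909606933594), (19.841449737548828, 2.110792636871338), 39.28940963745117)
[[0.59150138 0.17942016 0.077     ]
 [0.59651638 0.175269   0.077     ]
 [0.5560939  0.12789088 0.077     ]
 [0.55113015 0.13204897 0.077     ]] [0.57381045 0.15365725 0.077     ]
((37.3093147277832, 43.71750259399414), (44.70243453979492, 46.33515167236328), 101.18919372558594)
drum [[ 0.58532149 -0.16286203  0.166     ]] [(np.int64(349), np.int64(184)), (np.int64(395), np.int64(201)), (np.int64(370), np.int64(171)), (np.int64(368), np.int64(216))]
```

View pics/a.png

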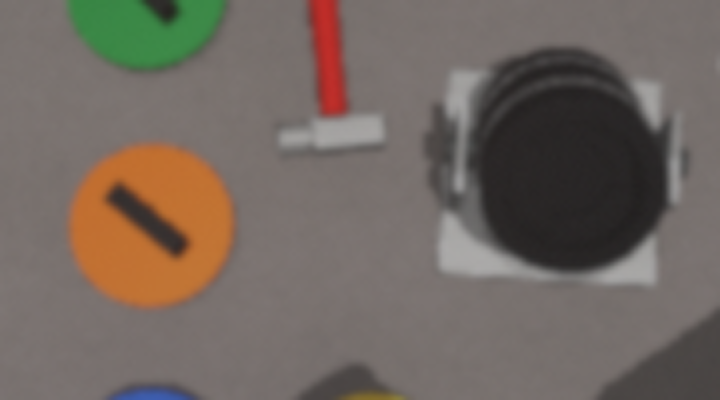

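The crop shows the orange disc with its bar about 50° from world x, and the drum's mouth ellipse centred near top pixel (373,194). I'll move past the drum and take a wrist look on the way.

Emit:
{"method": "apply_moves", "body": {
  "deltas": [
    [[13,39,4,0,0,2.4,85],[13,39,4,0,0,2.4,85],[13,39,4,0,0,2.4,85],[13,39,4,0,0,2.4,85],[13,39,4,0,0,2.4,85],[13,39,4,0,0,2.4,85],[13,39,4,0,0,2.4,85],[13,39,4,0,0,2.4,85]]
  ]
}}

```text
time: 0.82
eef_pos: [0.3497, -0.3148, 0.2634]
ee_rot: [-1.091, 2.946, 0.0]
contact_force: [1.6, -1.0, 1.0]
grip_width: 0.997
grip_force: 0.0
```

Emit:
{"method": "apply_moves", "body": {
  "deltas": [
    [[13,39,4,0,0,2.4,85],[13,39,4,0,0,2.4,85],[13,39,4,0,0,2.4,85],[13,39,4,0,0,2.4,85],[0,0,0,0,0,0,85],[0,0,0,0,0,0,85]]
  ]
}}

```text
time: 1.32
eef_pos: [0.4025, -0.1584, 0.2796]
ee_rot: [-1.339, 2.841, -0.0]
contact_force: [0.3, -0.6, 0.2]
grip_width: 0.998
grip_force: 0.0
```

```bash
python3 - <<'E'
from h import *
s=snapshot("wrist"); cv2.imwrite("pics/w1.png",s["frame"])
st=sensors.sense(); print(st["eef_pos"],st["ee_rot"],st["joints"])
r=R.from_rotvec(st["ee_rot"]); print(s["fovy"],s["cx"],s["cy"],r.inv().apply(np.array(s["origin"])-st["eef_pos"]),(r.inv()*R.from_rotvec(s["rotation"])).as_matrix().round(3))
E
```

```text
[ 0.40198707 -0.15968162  0.27933716] [-1.33553514e+00  2.84342334e+00  1.73155578e-05] [ 8.12427273e-02 -8.74339346e-02 -4.06570964e-01 -6.33674031e-05
 -1.25152989e+00 -7.73800882e-01]
65.84452927173251 315.656350645804 199.3878537634854 [ 0.06718549  0.00134518 -0.14336369] [[ 0.002  0.963  0.271]
 [ 1.    -0.002  0.001]
 [ 0.002  0.271 -0.963]]
```

View pics/w1.png

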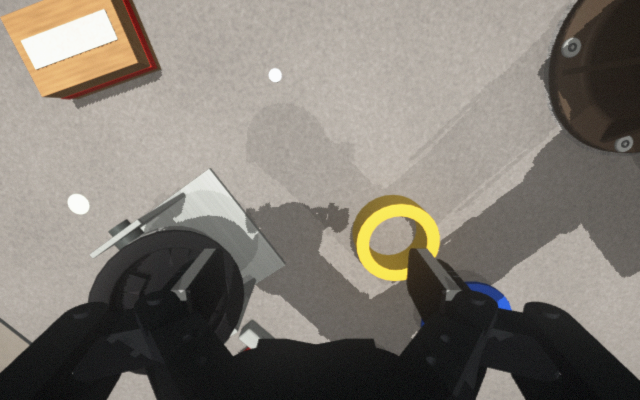

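The wrist view shows the drum's mouth near (168,300), half hidden by the left finger, with the tape at (397,238) and the carton at top left. I'll shift over the drum so the mouth is fully visible.

Emit:
{"method": "apply_moves", "body": {
  "deltas": [
    [[35,2,6,0,0,0,85],[35,2,6,0,0,0,85],[35,2,6,0,0,0,85],[35,2,6,0,0,0,85],[35,2,6,0,0,0,85],[0,0,0,0,0,0,85],[0,0,0,0,0,0,85]]
  ]
}}

```text
time: 1.95
eef_pos: [0.5776, -0.1525, 0.3072]
ee_rot: [1.326, -2.845, -0.002]
contact_force: [-0.5, -0.5, 0.4]
grip_width: 0.992
grip_force: 0.0
```

```bash
python3 - <<'E'
from h import *
import pickle
s=snapshot("wrist"); cv2.imwrite("pics/w2.png",s["frame"]); pickle.dump(s,open("w2.pkl","wb"))
for p in [proj(s,[.585,-.163,.166])]: print(p)
E
```

```text
[[301.27902436 184.79874226]]
```

View pics/w2.png

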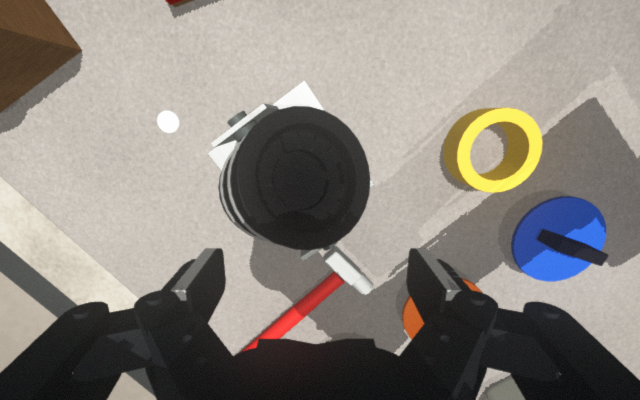

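The mouth is now in full view at about (303,177), running from x 235 to 370 and y 106 to 248, with the ledge faintly visible inside. I'll enhance the crop.

```bash
python3 - <<'E'
from h import *
f=cv2.imread("pics/w2.png")[90:265,205:385]
g=np.clip((f.astype(float)/90),0,1)**0.6*255
cv2.imwrite("pics/w2e.png",cv2.resize(g.astype(np.uint8),None,fx=3.3,fy=3.3,interpolation=2))
E
```

```text
(no output)
```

View pics/w2e.png

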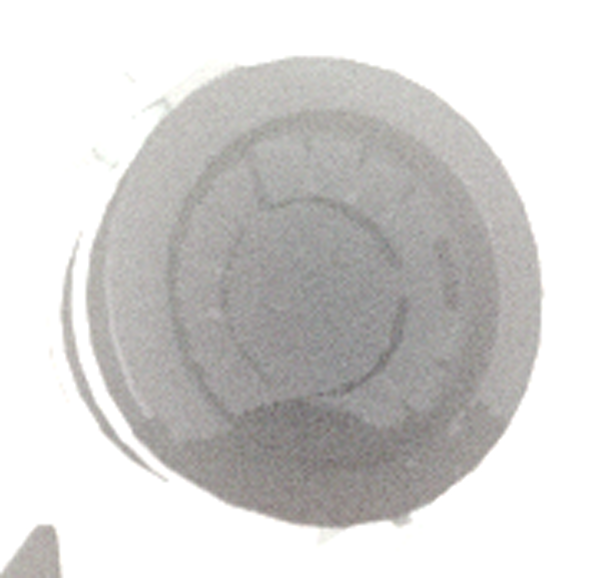

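The enhanced crop shows the rim from crop x 103 to 541 and y 57 to 525, with the bore's upper edge at x 168–500. A slot shows on the ledge: a gap in the inner ring at (398,272) with a dark wall from (445,240) to (447,305). I'll fit the rim circle and the slot angle.

```bash
python3 - <<'E'
from h import *
import pickle
from scipy.optimize import least_squares
s=pickle.load(open("w2.pkl","rb"))
f=s["frame"]; g=cv2.cvtColor(f,cv2.COLOR_BGR2GRAY)[90:265,205:385]
c=big(cv2.medianBlur((g<75).astype(np.uint8),3))[:,0]
k=3.3; c=c*k
sel=c[(c[:,0]>400)&(c[:,1]<420)|((c[:,0]>250)&(c[:,1]<110))]
out=np.r_[sel[::6],[[104,270],[104,290],[108,240]]*1][:,:]
inn=np.array([[170,275],[172,310],[500,290],[497,320],[325,108],[270,118],[400,128]])
off=np.array([205,90])
def frame(yaw):
    z=np.array([-.5*np.cos(yaw),-.5*np.sin(yaw),.8660254]); y=np.array([-np.sin(yaw),np.cos(yaw),0]); return np.c_[np.cross(y,z),y,z]
def res(p):
    M=frame(p[3]); q=p[:3]
    a=np.linalg.norm(cast(s,out/k+off,n=M[:,2],q=q)-q,axis=1)-.068
    b=np.linalg.norm(cast(s,inn/k+off,n=M[:,2],q=q)-q,axis=1)-.051
    return np.r_[a,b,(p[2]-.166)*2]*1e3
r=least_squares(res,[.585,-.163,.166,0],loss="soft_l1",x_scale=[.01,.01,.01,.1]); p=r.x
print(p[:3],"yaw",np.degrees(p[3]),np.round(res(p),1))
M=frame(p[3]); q=p[:3]-.0215*M[:,2]
X=(cast(s,np.array([[445,240],[450,272],[450,305],[398,255],[402,298],[268,205],[255,155]])/k+off,n=M[:,2],q=q)-q)@M
print(np.c_[np.linalg.norm(X,axis=1)*1e3,np.degrees(np.arctan2(X[:,1],X[:,0]))])
np.save("drum.npy",p)
# top check
t=snapshot("top"); print("rim pts in top",proj(t,p[:3]),proj(t,p[:3]+.068*np.c_[M[:,0],-M[:,0],M[:,1],-M[:,1]].T))
print(M)
E
```

```text
[ 0.5762443  -0.16164163  0.16586399] yaw -12.60511089301324 [ 0.3 -0.5  0.2 -0.4 -0.7 -0.4  0.6 -0.4 -0.7 -0.5  0.3  0.4 -0.1  0.
 -0.4 -0.   0.   0.1 -0.5 -0.2 -0.7 -0.6 -0.7 -0.1 -0.9 -0.2  0.2 -0.
 -0.2 -0.  -0.2 -0.7  2.2  1.3  2.4  2.5  1.9 -0.3]
[[ 50.56451407 172.9282458 ]
 [ 49.19313175 160.99628109]
 [ 48.13675207 148.42613473]
 [ 32.58494473 176.28774964]
 [ 30.43970486 151.60412275]
 [ 31.64917839 -92.99848381]
 [ 46.44853103 -96.93920513]]
rim pts in top [[372.01935788 196.86819303]] [[377.23230217 174.5910447 ]
 [367.0379665  218.15581638]
 [348.62917375 192.34108819]
 [395.51940908 201.41656233]]
[[ 0.84515185  0.21823029 -0.48794865]
 [-0.18899298  0.9758973   0.10911515]
 [ 0.5         0.          0.8660254 ]]
```

```bash
python3 - <<'E'
from h import *
s=snapshot("top")
P=cast(s,np.array([[440,272],[655,285],[660,82],[452,70]])/4+[230,150],.006)
for i in range(4):
    d=P[(i+1)%4]-P[i]; print(P[i].round(3),np.linalg.norm(d).round(3),np.degrees(np.arctan2(d[1],d[0]))%90)
print(P.mean(0))
E
```

```text
[ 0.533 -0.076  0.006] 0.175 85.08156751053185
[ 0.518 -0.25   0.006] 0.169 85.54049846331613
[ 0.687 -0.263  0.006] 0.172 85.10417478671485
[ 0.701 -0.091  0.006] 0.169 84.75771975726965
[ 0.60988074 -0.16987526  0.006     ]
```

```bash
python3 - <<'E'
from h import *
import pickle
from scipy.optimize import least_squares
s=pickle.load(open("w2.pkl","rb"))
f=s["frame"]; g=cv2.cvtColor(f,cv2.COLOR_BGR2GRAY)[90:265,205:385]
k=3.3; c=big(cv2.medianBlur((g<75).astype(np.uint8),3))[:,0]*k
sel=c[(c[:,0]>400)&(c[:,1]<420)|((c[:,0]>250)&(c[:,1]<110))]
bot=c[(c[:,0]>250)&(c[:,1]>480)&(c[:,0]<380)]
off=np.array([205,90])
def frame(yaw):
    z=np.array([-.5*np.cos(yaw),-.5*np.sin(yaw),.8660254]); y=np.array([-np.sin(yaw),np.cos(yaw),0]); return np.c_[np.cross(y,z),y,z]
inn=np.array([[170,275],[172,310],[500,290],[497,320],[325,108],[270,118],[400,128]])
for yaw in (-4.9,-12.6):
  M=frame(np.radians(yaw))
  for name,pts,rad in (("outer",np.r_[sel[::6],[[104,270],[104,290],[108,240]]],.068),("outer+bot",np.r_[sel[::6],bot[::6],[[104,270],[104,290],[108,240]]],.068),("inner",inn,.053)):
    res=lambda q:np.r_[np.linalg.norm(cast(s,pts/k+off,n=M[:,2],q=q)-q,axis=1)-rad,(q[2]-.166)*2]*1e3
    r=least_squares(res,[.58,-.163,.166],loss="soft_l1",x_scale=.01); print(yaw,name,r.x.round(4),np.std(r.fun).round(2),r.fun.round(1)[-9:])
M=frame(np.radians(-4.9)); p=np.array([.5765,-.165,.166]); q=p-.0215*M[:,2]
X=(cast(s,np.array([[445,240],[450,272],[450,305],[398,255],[402,298],[268,205],[255,155]])/k+off,n=M[:,2],q=q)-q)@M
print(np.c_[np.linalg.norm(X,axis=1)*1e3,np.degrees(np.arctan2(X[:,1],X[:,0]))])
st=sensors.sense();print(st["joints"],R.from_rotvec(st["ee_rot"]).as_matrix().round(3))
E
```

```text
-4.9 outer [ 0.5763 -0.1633  0.1654] 0.73 [-0.2  0.2 -0.8 -0.2 -0.1 -1.7 -1.8 -1.8 -1.2]
-4.9 outer+bot [ 0.5759 -0.1632  0.1618] 1.37 [-0.4 -0.4  0.3 -0.4 -0.6 -0.5 -0.5 -0.8 -8.4]
-4.9 inner [ 0.5757 -0.1624  0.1658] 1.26 [-2.9 -3.2 -1.1 -2.   0.2 -0.  -0.1 -0.3]
-12.6 outer [ 0.5765 -0.1616  0.1659] 0.37 [-0.4  0.1 -0.7  0.   0.4 -0.2 -0.4 -0.1 -0.2]
-12.6 outer+bot [ 0.576  -0.1619  0.1636] 1.05 [-1.8 -1.7 -1.  -1.6 -1.6  0.4  0.3  0.4 -4.7]
-12.6 inner [ 0.5757 -0.1615  0.1659] 0.87 [-1.8 -2.2 -0.5 -1.3  0.1  0.5 -0.6 -0.3]
[[  51.39967969  164.42889077]
 [  49.96620707  152.69971829]
 [  48.85391884  140.31256744]
 [  33.5444197   166.66389909]
 [  31.59684719  142.69499509]
 [  29.93203781 -103.24334044]
 [  45.05472497 -106.66473575]]
[ 6.98565971e-02  1.89281353e-01 -4.46697625e-02 -8.01889400e-05
 -1.33789174e+00 -7.67276791e-01] [[-0.642 -0.766 -0.001]
 [-0.766  0.642  0.   ]
 [ 0.001  0.001 -1.   ]]
```

The cradle yaw comes out near −5°, with sizes that match. The mouth is at about (0.576,−0.163,0.166) and a slot at about 153° in the drum frame, so 33° modulo 120°. Next I go over the lid.

Emit:
{"method": "apply_moves", "body": {
  "deltas": [
    [[0,38,0,0,0,0,85],[0,38,0,0,0,0,85],[0,38,0,0,0,0,85],[0,38,-10,0,0,0,85],[0,38,-15,0,0,0,85],[0,38,-15,0,0,0,85],[-2,38,-15,0,0,0,85],[-2,38,-15,0,0,0,85]]
  ]
}}

```text
time: 2.77
eef_pos: [0.5719, 0.1541, 0.2397]
ee_rot: [-1.33, 2.844, 0.0]
contact_force: [0.1, -1.7, -1.2]
grip_width: 0.998
grip_force: 0.0
```

Emit:
{"method": "apply_moves", "body": {
  "deltas": [
    [[0,4,-30,0,0,0,85],[0,0,-30,0,0,0,85],[0,0,-30,0,0,0,85],[0,0,0,0,0,0,85],[0,0,0,0,0,0,85]]
  ]
}}

```text
time: 3.18
eef_pos: [0.5719, 0.1562, 0.1492]
ee_rot: [1.33, -2.844, 0.001]
contact_force: [-0.1, 0.1, 0.4]
grip_width: 0.997
grip_force: 0.0
```

```bash
python3 - <<'E'
from h import *
s=snapshot("wrist"); f=s["frame"]; 
st=sensors.sense(); T=st["eef_pos"]; M=R.from_rotvec(st["ee_rot"]).as_matrix(); print(T)
m=orange(f,3,18); c=big(m); e=cv2.fitEllipse(c); print(e)
P=cast(s,c[:,0],.037); (x,y),r=cv2.minEnclosingCircle((P[:,:2]*1e3).astype(np.float32)); print("lid circ",x,y,r,P.min(0),P.max(0))
for h in (T[2],.077): print(proj(s,T+M[:,2]*(T[2]-h)))
cv2.imwrite("pics/w3.png",f)
E
```

```text
[0.57322078 0.15679649 0.15090963]
((313.9920959472656, 192.97274780273438), (146.9046630859375, 151.54710388183594), 89.54766845703125)
lid circ 573.434814453125 156.96568298339844 65.55403137207031 [0.50793433 0.09156771 0.037     ] [0.63867643 0.22230749 0.037     ]
[[312.63949587 257.1315447 ]]
[[313.5584612  211.98240098]]
```

View pics/w3.png

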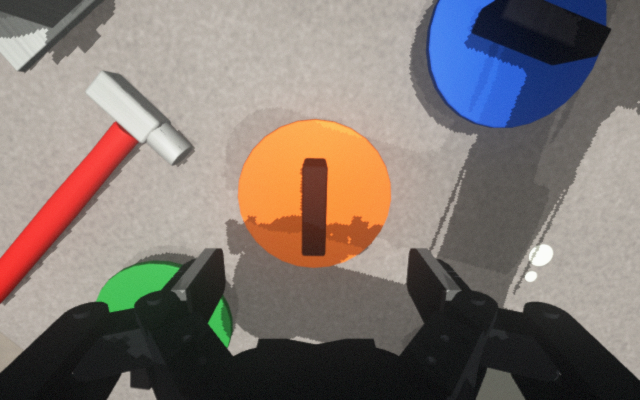

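The lid is centred at (314,193) with its bar upright at x 301–327, and the TCP matches its measured centre within 1 mm. I'll go down and grip.

Emit:
{"method": "apply_moves", "body": {
  "deltas": [
    [[0,0,-30,0,0,0,85],[0,0,-30,0,0,0,85],[0,0,-30,0,0,0,85],[0,0,-17,0,0,0,85],[0,0,0,0,0,0,85],[0,0,0,0,0,0,0],[0,0,0,0,0,0,0],[0,0,0,0,0,0,0]]
  ],
  "grip_force": 60
}}

```text
time: 3.9
eef_pos: [0.5745, 0.1581, 0.045]
ee_rot: [-1.33, 2.841, 0.0]
contact_force: [0.6, 0.2, 0.3]
grip_width: 0.596
grip_force: 0.0
```

Emit:
{"method": "apply_moves", "body": {
  "deltas": [
    [[0,0,0,0,0,0,0],[0,0,0,0,0,0,0],[0,0,0,0,0,0,0],[0,0,0,0,0,0,0],[0,0,0,0,0,0,0],[0,0,0,0,0,0,0]]
  ]
}}

```text
time: 4.4
eef_pos: [0.5736, 0.1577, 0.0435]
ee_rot: [-1.331, 2.844, -0.0]
contact_force: [-1.3, -0.5, 7.4]
grip_width: 0.205
grip_force: 59.4
```

Emit:
{"method": "apply_moves", "body": {
  "deltas": [
    [[0,0,36,0,0,0,0],[0,0,36,0,0,0,0],[0,0,36,0,0,-5.75,0],[0,0,36,0,0,-5.75,0],[0,0,36,0,0,-5.75,0],[0,0,36,0,0,-5.75,0],[0,0,36,0,0,0,0],[0,0,0,0,0,0,0]]
  ]
}}

```text
time: 5.07
eef_pos: [0.5754, 0.158, 0.3024]
ee_rot: [-0.736, 3.043, 0.002]
contact_force: [1.8, 1.4, -1.1]
grip_width: 0.202
grip_force: 60.1
```

Emit:
{"method": "apply_moves", "body": {
  "deltas": [
    [[0,-30,0,0,0,0,0],[-4,-36,0,-0.63,-5.97,0,0],[-4,-36,0,-0.63,-5.97,0,0],[-4,-36,0,-0.63,-5.97,0,0],[-4,-36,0,-0.63,-5.97,0,0],[-4,-36,0,-0.63,-5.97,0,0],[-4,-36,0,0,0,0,0],[-3,-36,0,0,0,0,0]]
  ]
}}

```text
time: 5.73
eef_pos: [0.5382, -0.1272, 0.2883]
ee_rot: [-0.624, 2.572, -0.238]
contact_force: [1.3, 0.2, -1.7]
grip_width: 0.203
grip_force: 60.1
```

Emit:
{"method": "apply_moves", "body": {
  "deltas": [
    [[0,-36,0,0,0,0,0],[0,0,0,0,0,0,0],[0,0,0,0,0,0,0],[0,0,0,0,0,0,0]]
  ]
}}

```text
time: 6.07
eef_pos: [0.5451, -0.1611, 0.2935]
ee_rot: [-0.618, 2.566, -0.237]
contact_force: [0.7, 0.9, -2.7]
grip_width: 0.205
grip_force: 60.4
```

```bash
cat >> h.py <<'E'
def dframe(yaw=np.radians(-6)):
    z=np.array([-.5*np.cos(yaw),-.5*np.sin(yaw),.8660254]); y=np.array([-np.sin(yaw),np.cos(yaw),0]); return np.c_[np.cross(y,z),y,z]
MOUTH=np.array([.576,-.163,.166])
def rep():
    st=sensors.sense(); M=R.from_rotvec(st["ee_rot"]).as_matrix(); D=dframe()
    seat=st["eef_pos"]+M[:,2]*.014
    bx=D.T@M[:,0]; F=D.T@st["contact_force"]
    print("t",st["time"],"tcp",st["eef_pos"].round(4),"seat in drum mm",(1e3*D.T@(seat-MOUTH)).round(1),"toolz",(D.T@M[:,2]).round(3),"bar",np.degrees(np.arctan2(bx[1],bx[0])).round(1),"F",F.round(1),"tau",(D.T@st["wrist_torque"]).round(2),"j",st["joints"].round(2),"grip",st["grip_width"],st["grip_force"])
    return st,M,D,seat
E
python3 - <<'E'
from h import *
rep()
E
```

```text
t 6.0667 tcp [ 0.5451 -0.1611  0.2935] seat in drum mm [ 36.9  -1.4 111.8] toolz [-0.001 -0.001 -1.   ] bar -146.9 F [-0.9  1.  -2.6] tau [0.08 2.21 0.01] j [ 0.13 -0.15 -0.63  0.21 -0.6  -1.38] grip 0.20450429736459086 60.42389452457428
```

Emit:
{"method": "apply_moves", "body": {
  "deltas": [
    [[0.8,0.3,-20,0,0,0,0],[0.8,0.3,-20,0,0,0,0],[0.8,0.3,-20,0,0,0,0],[0.8,0.2,-19,0,0,0,0],[0,0,0,0,0,0,0],[0,0,0,0,0,0,0]]
  ]
}}

```text
time: 6.57
eef_pos: [0.5483, -0.1585, 0.214]
ee_rot: [-0.623, 2.567, -0.237]
contact_force: [0.4, -0.5, -2.2]
grip_width: 0.2
grip_force: 60.5
```

```bash
python3 - <<'E'
from h import *
st,M,D,seat=rep()
s=snapshot("wrist"); f=s["frame"]; cv2.imwrite("pics/w4.png",f)
E
```

```text
t 6.5667 tcp [ 0.5483 -0.1585  0.214 ] seat in drum mm [-0.3  1.6 41.6] toolz [-0.003 -0.    -1.   ] bar -146.7 F [-0.7 -0.4 -2.1] tau [ 0.03  2.08 -0.01] j [ 0.12 -0.07 -0.8   0.33 -0.35 -1.49] grip 0.19962091629237114 60.499184131622314
```

View pics/w4.png

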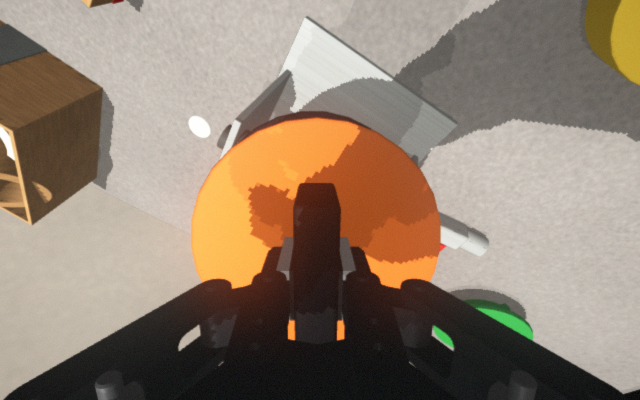

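The lid is held squarely at (316,220) just above the drum, with the plate edge beyond it. I'll insert along the axis.

Emit:
{"method": "apply_moves", "body": {
  "deltas": [
    [[2.2,-0.4,-3.9,0,0,0,0],[2.2,-0.4,-3.9,0,0,0,0],[2.2,-0.4,-3.9,0,0,0,0],[2.2,-0.4,-3.9,0,0,0,0],[2.2,-0.4,-3.9,0,0,0,0],[0,0,0,0,0,0,0],[0,0,0,0,0,0,0]]
  ]
}}

```text
time: 7.2
eef_pos: [0.5598, -0.1618, 0.1952]
ee_rot: [-0.619, 2.566, -0.237]
contact_force: [0.3, -0.2, -2.5]
grip_width: 0.201
grip_force: 60.4
```

```bash
python3 -c "
from h import *
rep()"
```

```text
t 7.2 tcp [ 0.5598 -0.1618  0.1952] seat in drum mm [ 0.6 -0.5 19.4] toolz [-0.001 -0.001 -1.   ] bar -146.8 F [-1.  -0.1 -2.3] tau [-0.    2.18  0.01] j [ 0.1  -0.03 -0.82  0.38 -0.28 -1.53] grip 0.20070463387685292 60.439751744270325
```

Emit:
{"method": "apply_moves", "body": {
  "deltas": [
    [[1,-0.1,-1.7,0,0,0,0],[1,-0.1,-1.7,0,0,0,0],[1,-0.1,-1.7,0,0,0,0],[1,-0.1,-1.7,0,0,0,0],[0,0,0,0,0,0,0],[0,0,0,0,0,0,0]]
  ]
}}

```text
time: 7.7
eef_pos: [0.5639, -0.162, 0.1888]
ee_rot: [-0.62, 2.565, -0.237]
contact_force: [-0.5, -0.8, -3.2]
grip_width: 0.205
grip_force: 60.5
```

```bash
python3 -c "
from h import *
rep()"
```

```text
t 7.7 tcp [ 0.5639 -0.162   0.1888] seat in drum mm [ 0.9 -0.2 11.8] toolz [-0. -0. -1.] bar -146.8 F [-1.9 -0.9 -2.6] tau [ 0.04  2.18 -0.  ] j [ 0.09 -0.01 -0.83  0.4  -0.25 -1.55] grip 0.20474590569773546 60.47370672225952
```

Emit:
{"method": "apply_moves", "body": {
  "deltas": [
    [[0.4,0,-0.9,0,0,0,0],[0.4,0,-0.9,0,0,0,0],[0.4,0,-0.9,0,0,0,0],[0.4,-0.1,-0.9,0,0,0,0],[0.4,-0.1,-0.9,0,0,0,0],[0.4,-0.1,-0.9,0,0,0,0],[0,0,0,0,0,0,0],[0,0,0,0,0,0,0]]
  ]
}}

```text
time: 8.37
eef_pos: [0.566, -0.1626, 0.1856]
ee_rot: [-0.618, 2.562, -0.238]
contact_force: [-21.1, 5.5, 21.6]
grip_width: 0.204
grip_force: 65.2
```

```bash
python3 -c "
from h import *
rep()"
```

```text
t 8.3667 tcp [ 0.566  -0.1626  0.1856] seat in drum mm [ 1.2 -0.6  7.9] toolz [ 0.003 -0.001 -1.   ] bar -146.9 F [-7.9  3.3 29.5] tau [ 1.9   5.15 -0.17] j [ 0.09 -0.   -0.84  0.43 -0.23 -1.57] grip 0.20405430830007495 65.1624870300293
```

Contact comes at 7.9 mm, so the lugs are on the ledge. I'll ease the push to about 8 N and sweep in small steps.

Emit:
{"method": "apply_moves", "body": {
  "deltas": [
    [[-0.7,0,1.2,0,0,0,0],[0,0,0,-1,0.1,1.73,0],[0,0,0,-1,0.1,1.73,0],[0,0,0,-1,0.1,1.73,0],[0,0,0,-1,0.1,1.73,0],[0,0,0,0,0,0,0],[0,0,0,0,0,0,0]]
  ]
}}

```text
time: 8.95
eef_pos: [0.5668, -0.1623, 0.1863]
ee_rot: [-0.797, 2.521, -0.285]
contact_force: [-3.0, -2.7, 6.5]
grip_width: 0.2
grip_force: 62.1
```

```bash
python3 -c "
from h import *
rep()"
```

```text
t 8.95 tcp [ 0.5668 -0.1623  0.1863] seat in drum mm [ 2.2 -0.3  8.2] toolz [ 0.004 -0.    -1.   ] bar -138.9 F [ 0.9 -3.   7. ] tau [-0.69  1.34 -0.05] j [ 0.09 -0.   -0.84  0.42 -0.23 -1.43] grip 0.20045307871351156 62.11869835853577
```

Emit:
{"method": "apply_moves", "body": {
  "deltas": [
    [[0,0,0,2,-0.2,-3.46,0],[0,0,0,2,-0.2,-3.46,0],[0,0,0,1,-0.1,-1.73,0],[0,0,0,1,-0.1,-1.73,0],[0,0,0,1,-0.1,-1.73,0],[0,0,0,1,-0.1,-1.73,0],[0,0,0,0,0,0,0],[0,0,0,0,0,0,0]]
  ]
}}

```text
time: 9.62
eef_pos: [0.564, -0.1628, 0.1846]
ee_rot: [-0.436, 2.596, -0.19]
contact_force: [-14.9, 0.8, 11.9]
grip_width: 0.204
grip_force: 63.4
```

```bash
python3 -c "
from h import *
rep()"
```

```text
t 9.6167 tcp [ 0.564  -0.1628  0.1846] seat in drum mm [-1.1 -1.   8. ] toolz [-0.002 -0.001 -1.   ] bar -154.9 F [-6.9 -0.8 17.8] tau [0.62 4.53 0.23] j [ 0.09 -0.01 -0.84  0.42 -0.24 -1.71] grip 0.204142493435765 63.36656212806702
```

No drop over 25–41°, so the lug under the bar is probably on the other parity. I'll turn about 55° further.

Emit:
{"method": "apply_moves", "body": {
  "deltas": [
    [[-0.2,0,0.4,0,0,0,0],[0,0,0,3.48,-0.36,-6.06,0],[0,0,0,3.48,-0.36,-6.06,0],[0,0,0,3.48,-0.36,-6.06,0],[0,0,0,3.48,-0.36,-6.06,0],[0,0,0,3.48,-0.36,-6.06,0],[0,0,0,0,0,0,0],[0,0,0,0,0,0,0]]
  ]
}}

```text
time: 10.28
eef_pos: [0.5631, -0.1625, 0.1841]
ee_rot: [0.364, 2.596, 0.023]
contact_force: [-16.0, 4.1, 8.8]
grip_width: 0.204
grip_force: 63.2
```

```bash
python3 -c "
from h import *
rep()"
```

```text
t 10.2833 tcp [ 0.5631 -0.1625  0.1841] seat in drum mm [-2.1 -0.9  8.1] toolz [-0.004 -0.001 -1.   ] bar 170.1 F [-9.8  2.4 15.8] tau [1.57 5.23 0.3 ] j [ 0.09 -0.01 -0.84  0.41 -0.24 -2.31] grip 0.2037961126188737 63.247904777526855
```

Emit:
{"method": "apply_moves", "body": {
  "deltas": [
    [[-0.2,0,0.4,1,-0.1,-1.73,0],[0,0,0,1,-0.1,-1.73,0],[0,0,0,1,-0.1,-1.73,0],[0,0,0,1,-0.1,-1.73,0],[0,0,0,1,-0.1,-1.73,0],[0,0,0,1,-0.1,-1.73,0],[0,0,0,0,0,0,0]]
  ]
}}

```text
time: 10.87
eef_pos: [0.5644, -0.1622, 0.1847]
ee_rot: [0.634, 2.546, 0.098]
contact_force: [-3.4, -0.2, -1.1]
grip_width: 0.196
grip_force: 61.1
```

```bash
python3 -c "
from h import *
rep()"
```

```text
t 10.8667 tcp [ 0.5644 -0.1622  0.1847] seat in drum mm [-0.7 -0.4  8. ] toolz [-0.003  0.001 -1.   ] bar 158.0 F [-3.5 -0.5  0.8] tau [0.02 2.76 0.06] j [ 0.09 -0.   -0.84  0.4  -0.25 -2.52] grip 0.19591193952342437 61.11815571784973
```

Emit:
{"method": "apply_moves", "body": {
  "deltas": [
    [[0,0,0,1,-0.1,-1.73,0],[0,0,0,1,-0.1,-1.73,0],[0,0,0,0,0,0,0],[0,0,0,0,0,0,0]]
  ]
}}

```text
time: 11.2
eef_pos: [0.5652, -0.1622, 0.1853]
ee_rot: [0.718, 2.525, 0.122]
contact_force: [-0.0, 0.2, -2.3]
grip_width: 0.202
grip_force: 60.8
```

```bash
python3 -c "
from h import *
rep()"
```

```text
t 11.2 tcp [ 0.5652 -0.1622  0.1853] seat in drum mm [ 0.3 -0.3  8.1] toolz [-0.002  0.001 -1.   ] bar 154.2 F [-1.2  0.2 -1.9] tau [0.01 2.16 0.03] j [ 0.09 -0.   -0.83  0.4  -0.25 -2.58] grip 0.2021385990254705 60.781391859054565
```

The contact force dropped to zero at about 154°, as expected over a slot. I'll push down.

Emit:
{"method": "apply_moves", "body": {
  "deltas": [
    [[0.5,0,-0.9,0,0,0,0],[0.5,-0.1,-0.9,0,0,0,0],[0.5,0,-0.9,0,0,0,0],[0,0,0,0,0,0,0],[0,0,0,0,0,0,0]]
  ]
}}

```text
time: 11.62
eef_pos: [0.5668, -0.1624, 0.1827]
ee_rot: [0.719, 2.524, 0.122]
contact_force: [0.2, -0.4, -2.6]
grip_width: 0.201
grip_force: 60.7
```

```bash
python3 -c "
from h import *
rep()"
```

```text
t 11.6167 tcp [ 0.5668 -0.1624  0.1827] seat in drum mm [ 0.3 -0.3  5.1] toolz [-0.001  0.001 -1.   ] bar 154.2 F [-1.1 -0.4 -2.4] tau [-0.03  2.19 -0.09] j [ 0.09  0.   -0.84  0.41 -0.23 -2.59] grip 0.20140282631226875 60.72555899620056
```

Dropped in freely to 5.1 mm. I'll continue down to the rim.

Emit:
{"method": "apply_moves", "body": {
  "deltas": [
    [[0.5,0,-0.9,0,0,0,0],[0.5,-0.1,-0.9,0,0,0,0],[0.5,0,-0.9,0,0,0,0],[0.5,-0.1,-0.9,0,0,0,0],[0.5,0,-0.9,0,0,0,0],[0,0,0,0,0,0,0],[0,0,0,0,0,0,0]]
  ]
}}

```text
time: 12.2
eef_pos: [0.5691, -0.1629, 0.1789]
ee_rot: [0.72, 2.523, 0.122]
contact_force: [-7.2, -1.7, 4.5]
grip_width: 0.2
grip_force: 62.1
```

```bash
python3 -c "
from h import *
rep()"
```

```text
t 12.2 tcp [ 0.5691 -0.1629  0.1789] seat in drum mm [ 0.5 -0.6  0.6] toolz [-0.     0.001 -1.   ] bar 154.1 F [-3.8 -2.5  7.4] tau [-0.04  2.9  -0.08] j [ 0.08  0.01 -0.85  0.44 -0.21 -2.61] grip 0.1997364706502726 62.13691592216492
```

Emit:
{"method": "apply_moves", "body": {
  "deltas": [
    [[0.3,0,-0.5,0,0,0,0],[0,0,0,0,0,0,0],[0,0,0,0,0,0,85],[0,0,0,0,0,0,85],[0,0,0,0,0,0,85],[0,0,0,0,0,0,85],[0,0,0,0,0,0,85],[0,0,0,0,0,0,85]]
  ]
}}

```text
time: 12.87
eef_pos: [0.5698, -0.1625, 0.1779]
ee_rot: [0.719, 2.524, 0.123]
contact_force: [0.4, 0.1, -0.5]
grip_width: 0.994
grip_force: 0.0
```

Emit:
{"method": "apply_moves", "body": {
  "deltas": [
    [[-2,0.2,3.5,0,0,0,85],[-5,0.5,8.7,0,0,0,85],[-10,1,17,0,0,0,85],[-10,1,17,0,0,0,85],[-10,1,17,0,0,0,85],[-10,1,17,0,0,0,85],[-10,1,17,0,0,0,85],[0,0,0,0,0,0,85]]
  ]
}}

```text
time: 13.53
eef_pos: [0.5128, -0.1565, 0.2795]
ee_rot: [0.717, 2.518, 0.126]
contact_force: [0.0, -0.8, 0.6]
grip_width: 0.995
grip_force: 0.0
```

```bash
python3 - <<'E'
from h import *
rep()
s=snapshot("wrist"); f=s["frame"]
c=big(orange(f,3,18)); D=dframe()
for yaw in (-5,-10):
    D=dframe(np.radians(yaw)); P=(cast(s,c[:,0],n=D[:,2],q=MOUTH+.008*D[:,2])-MOUTH)@D*1e3
    print(P.min(0),P.max(0))
t=snapshot("side"); g=cv2.resize(t["frame"][130:230,270:380],None,fx=3.6,fy=4)
a=np.full((400,1040,3),0,np.uint8); a[:,:640]=f; a[:,640:1036]=g
cv2.imwrite("pics/end.png",cv2.resize(a,(800,308)))
E
```

```text
t 13.5333 tcp [ 0.5128 -0.1565  0.2795] seat in drum mm [ 1.800e+00 -1.000e-01  1.161e+02] toolz [ 0.005  0.003 -1.   ] bar 154.2 F [ 0.4 -0.7  0.5] tau [ 0.02  1.48 -0.01] j [ 0.15 -0.21 -0.72  0.24 -0.56 -2.45] grip 0.9954169263706405 0.0
[-66.50376054 -64.86282307   7.99999995] [64.49648176 66.29977232  7.99999995]
[-66.44600574 -64.59425966   7.99999995] [64.42490605 66.26403338  7.99999995]
```

View pics/end.png

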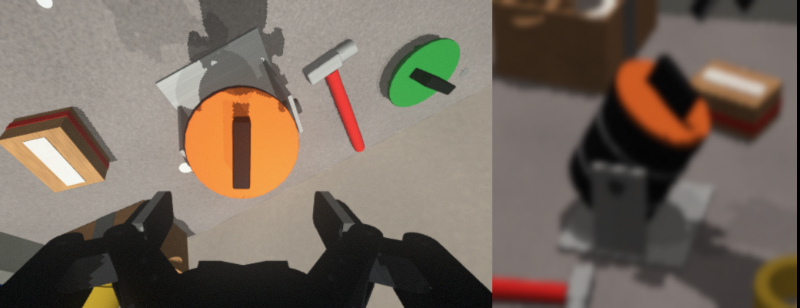

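The lid lies flush on the drum at (242,142), its disc measured 131 × 131 mm and centred within about 1 mm. The gripper is clear and the bystanders show no sign of having moved.

```bash
python3 -c "
from bench import bot
print(bot.hand_in())"
```

```text
the job is handed in; nothing more can be done
None
```

The orange lid is home in the drum, its lugs in the slots and its disc flush on the rim; I let go, backed the gripper clear and handed the job in at about 13.5 s of the 64 s, but `hand_in()` returned no verdict.

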